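Raise the test console's pressure by four clicks

ROBOT

A 7-joint arm with a two-finger parallel gripper is mounted at the origin on the work surface. World frame = base frame: x ahead of the robot, y to its left, z up, the work surface at z = 0. Lengths are in mm, angles in rad, forces in N, time in s.
With the tool pointing down it reaches from about 350 to 900 mm from the base axis. Payload 8.1 kg.
Tool frame: the origin (TCP) lies at the very end of the fingers, on their centre line; the grasp point (between the pads) lies 19 mm behind it; y points along the fingers, x is the direction in which the jaws open and shut, and the axes are right-handed (so a half turn about y gives the same grasp; the last joint's range is limited). The gripper opens to 92 mm and grips with 3 to 60 N. Pads are 19 mm wide; open, the fingers measure 130 mm over their backs; the gripper's body (75 mm by 190 mm) begins 47 mm behind the grasp point.
Start: joints at [-1.268, 0.434, 0.025, 1.573, -0.012, 1.134, -0.075], TCP at [246.749, 574.244, 226.742] pointing down, gripper open.
Joint ranges: [-2.62, 2.62], [-0.44, 2.09], [-1.27, 1.32], [0.08, 2.57], [-1.32, 4.46], [0.12, 2], [-2.74, 2.74]. Speed limits (rad/s): [2.22, 2.22, 3.01, 3.01, 3.14, 3.14, 3.14].

INTERFACE

Orientations are given as a unit quaternion [w, x, y, z].
In Python, from rig import r, eyes gives the robot as it stands. The module is installed in compiled form; this text tells all that it offers.
- The arm moves only by the tool drive_tool, never from a script. Its argument "targets" is a list of rows, each a list of 5 numbers: the finger opening in mm, from 0 to 91.8, then the shift along the tool's x, y, z in mm, then the turn about the tool's y in degrees. A call has 1 to 12 rows; each row shifts and turns the pose as measured when the row begins, along the tool's axes as they then stand; what a row does not reach is not made up. A row lasts 1/10 s, in which the tool goes at most 50 mm and 8.59 degrees, less where a joint would pass 70% of its speed; a pose out of reach is approached as far as the arm can. A call is refused whole if a number of a shift passes 50 or a number of a turn 8.59, either way. A call with a gripper value outside its range is refused whole. The fingers move at their own pace and stop on an object; "grip_force" is the grip in N (left out, the last holds). Time passes only in rows, so rows that do not move let the fingers close. It gives the time, the measured TCP pose, the force and the opening at its end, in the units of the state.
- r.state(): the state, without advancing time (a new reading comes with each control period).
- eyes.capture(name): name is "side" or "top" or "wrist"; returns the picture (400x640x3 uint8, blue, green, red); there is no depth.
- eyes.calibration(name): a dict with "fx", "fy", "cx", "cy" (pixels), "origin" and "orientation" of the camera in the world; the wrist camera has in their place "T_tool_cam" (4x4, takes a point from camera to tool coordinates, whose origin is the TCP and whose axes are the tool frame's). Camera axes: x right, y up, looking along -z (the intrinsics and any distortion apply to the point x, -y, -z); pixel columns grow to the right and rows downward; lengths in mm; the calibration is good to about 2 mm. A picture is of the moment at which its call begins: read the wrist's pose just before it. calibration takes no time and is no camera call.
- r.job_done(): hands the job in, once; it reports no verdict.
Trained networks look in the newest picture that a camera, given by its name, has taken for a name from the list of things; names that differ only in an ending like _2 or _b are one class to them, and where a whole thing is asked for, a point or a joint stands for the part that bears it (a point fixed in the world has none). Each returns a list of dicts, best first, with "conf" (0 to 1); they miss things now and then, are a little off and sometimes report something else, mostly with a low value. They report only what shows in the picture. A call takes as long as a camera call.
- eyes.trace(camera, target): "mask" (400x640 bool, what is visible of it) and "box" ([left, top, right, bottom] in pixels, round what is visible of it).
- eyes.landmark_of(camera, target): "at" ([column, row] in pixels: a listed point, or the origin of a listed thing).
The state is a dict: "clock": time; "joints": joint angles; "qd": joint speeds; "joint_torque": joint torques, N m; "ee_pos": TCP position; "orientation": TCP orientation; "contact_force": force on the tool from outside, world axes, zero at the start; "wrist_torque": the same for the moment, N m; "grip_width": opening from 0.0 (shut) to 1.0 (fully open).
Only numpy, scipy, OpenCV 4.12 (cv2) and the standard library are available. Lean on these libraries where they do the work, as an engineer would, in place of code of your own. Each camera call takes 0.05 s, during which the arm holds its last target. There are 200 camera calls.

TASK

On the regulator test console, gently push the big black click-stop dial round clockwise (seen from above) with a fingertip in its finger notch, exactly four clicks on from where it stands, and leave it resting in that click. Then press the green button fully down with a fingertip to confirm the setting, and let it come back up; do not press it at any other setting. Grip nothing, leave the loose things around the console where they are.

Things in the scene. Friction and masses are not known exactly. Their poses are not given: they have to be found in the camera images.
- console: Grey test console, a box 190 (its x) x 280 (its y) x 80 mm high with a light grey top plate, standing fixed on the table; origin at the centre of its underside, z up. The dial is on the +y part of its top, the green button on the -y part.
- dial_axis (a point): Point on the dial's vertical axis, level with the console's top (80 mm above the table), 55 mm from the console's centre along console +y. The dial is a black disc 120 mm wide, its underside 2 mm and its top 24 mm above the console's top (104 mm above the table).
- finger_notch (a point): Middle of the dial's one finger notch, 50 mm from the dial's axis, 93 mm above the table; turns with the dial. The notch is cut through the rim, open outwards and upwards and down to the console's top, about 45 mm wide, inner wall 41 mm from the axis, with flat, roughly radial side walls to push. An orange line on the dial's silver top points at it.
- dial (a joint): Dial angle, rad, growing clockwise from above: 0 at the first (thinnest) of ten black ticks, notch towards console -y, then by -x to +y. Click stops at the ticks, every 0.349 rad (20 degrees); starts in one of the first four. It resists (peak about 5 N at the notch) until half way, then snaps into the next stop; let go, it settles in the nearest. End stops lie just past the first and last tick.
- button_top (a point): Centre of the top of the round green button, 30 mm in diameter, in a black ring 46 mm wide; about 102 mm above the table when up, at (-40, -100) mm from the console's centre in console x, y.
- button (a joint): Travel of the button in m: 0 up, 0.006 fully down (about 5 N); it springs back.
- fitting: Small brass fitting, 24 mm wide and 30 mm high, standing loose on the console's top behind the button, about (62, -100) mm from the console's centre in console x, y; origin at its underside.
- jar: White grease jar, 48 mm wide and 55 mm high, on the table behind the console (console +x); origin at its underside.
- screwdriver: Yellow-handled screwdriver 200 mm long, lying on the table beside the console (console +y side); origin at the middle of its length.
- wrench: Steel wrench 180 mm long, lying on the table beside the console (console -y side); origin at the middle of its length.
- spool: Black spool, 76 mm wide and 42 mm high, on the table beyond the screwdriver; origin at its underside.
- regulator: Black and steel diving regulator body, about 66 mm wide and 33 mm high, on the table behind the console; origin at its underside.
- parts_bin: Open blue parts bin, 150 x 100 x 70 mm, on the table beyond the wrench; origin at its underside.

How it is judged (in metres and radians):
On the way, in this order (a step that is already met when the one before it is completed fails the run):
1. the dial rests four clicks clockwise of its start (distance of finger_notch from where it was at the start of the episode between 0.06 and 0.0682 m and value of joint button below 0.002 m and velocity of joint dial between -0.3 and 0.3 rad/s), for 0.3 s.
2. the green button is pressed fully down with the dial at that setting (distance of finger_notch from where it was at the start of the episode between 0.06 and 0.0682 m and value of joint button above 0.0048 m), for 0.02 s.
At the end, for the whole second after the job is handed in: The dial rests in the fourth click stop clockwise of where it started (within about 5 degrees), the green button has been pressed at that setting and is up again, and the loose things stand within 15 mm of where they began (distance of finger_notch from where it was at the start of the episode between 0.06 and 0.0682 m and value of joint button below 0.0015 m and velocity of joint dial between -0.1 and 0.1 rad/s and distance of each of fitting, jar, screwdriver, wrench, spool, regulator, parts_bin from where it was at the start of the episode below 0.015 m); the robot touches nothing.
It fails at once if the button is pressed (3 mm or more) while the dial is not four clicks from its start (value of joint button above 0.003 m and not (distance of finger_notch from where it was at the start of the episode between 0.06 and 0.0682 m)).
It fails at once if the dial is pushed so hard that its mechanism would be damaged (over 40 N) (contact force between the fingers and dial above 40 N).
It fails at once if a loose thing is moved by more than 15 mm, lifted or knocked over (distance of any of fitting, jar, screwdriver, wrench, spool, regulator, parts_bin from where it was at the start of the episode above 0.015 m or angle between any of fitting, jar, spool, regulator, parts_bin's own z axis and vertical above 0.5 rad).
It also fails if it takes over 66 s, if anything falls off the work surface, if the arm or the gripper's body presses on something with over 40 N, if the wrist force passes 120 N, or if a joint passes its speed limit or range.

## Working session

There is one attempt and no reset: what is moved stays moved. The work goes in short steps, Python scripts to look and compute and a tool call to move; the robot and the scene stay as the last step left them, time stands still between calls to the robot, and variables do not carry over. Pictures are saved under pics/ and viewed, about 8 in all and at most 12, crops included, and the job is handed in when it is done.

Besides the shell and the picture viewer there is one more tool, called after ">>>" as name(argument=value, ...), one argument or row to a line, values as JSON. drive_tool: Moves the arm, as the interface text tells. Its arguments: {"type":"object","properties":{"targets":{"type":"array","items":{"type":"array","items":{"type":"number"}}},"grip_force":{"type":"number"}},"required":["targets"]}

```bash
mkdir -p pics; cat > h.py <<'E'
import numpy as np, cv2
from scipy.spatial.transform import Rotation as R
from rig import r, eyes
def cam(name, st=None):
    c=eyes.calibration(name)
    if 'T_tool_cam' in c:
        st=st or r.state(); T=np.eye(4); q=st['orientation']
        T[:3,:3]=R.from_quat([q[1],q[2],q[3],q[0]]).as_matrix(); T[:3,3]=st['ee_pos']
        T=T@np.array(c['T_tool_cam'])
        return c,T[:3,:3],T[:3,3]
    q=c['orientation']; return c,R.from_quat([q[1],q[2],q[3],q[0]]).as_matrix(),np.array(c['origin'])
def toz(name,px,z,st=None):
    c,M,o=cam(name,st); d=M@np.array([(px[0]-c['cx'])/c['fx'],-(px[1]-c['cy'])/c['fy'],-1.])
    return o+d*(z-o[2])/d[2]
def proj(name,P,st=None):
    c,M,o=cam(name,st); p=M.T@(np.array(P,float)-o)
    return np.array([c['cx']+c['fx']*p[0]/-p[2],c['cy']-c['fy']*p[1]/-p[2]])
E
python3 - <<'E'
from h import *
s=r.state();print({k:np.round(v,3) for k,v in s.items()})
for n in('top','side'):
    print(n,{k:v for k,v in eyes.calibration(n).items()})
    cv2.imwrite(f'pics/{n}0.png',eyes.capture(n))
    for t,z in(('console',0),('dial_axis',80),('finger_notch',93),('button_top',102),('fitting',80)):
        l=eyes.landmark_of(n,t)[:2]
        for a in l: print(n,t,a,toz(n,a['at'],z).round(1))
E
```

```text
{'clock': np.float64(0.0), 'joints': array([-1.268,  0.435,  0.025,  1.574, -0.012,  1.134, -0.075]), 'qd': array([-0.001,  0.   ,  0.   ,  0.001,  0.   , -0.   ,  0.   ]), 'joint_torque': array([-0.0000e+00, -6.6786e+01,  9.8500e-01, -3.1446e+01, -6.0000e-02,
        4.3000e-02,  0.0000e+00]), 'ee_pos': array([246.594, 573.765, 225.959]), 'orientation': array([-0.59 ,  0.591,  0.389, -0.389]), 'contact_force': array([0.445, 0.962, 0.031]), 'wrist_torque': array([0.035, 0.008, 0.031]), 'grip_width': np.float64(1.0)}
top {'fx': 503.6091268763778, 'fy': 503.6091268763778, 'cx': 323.4326200841969, 'cy': 199.3801147186934, 'origin': array([ 568.03742347,   23.04268536, 1254.21944296]), 'orientation': array([-0.7022785 , -0.01571488,  0.01354922,  0.71159987])}
top console {'at': [362.3, 209.1], 'conf': 0.56} [594.5 -69.9   0. ]
top console {'at': [335.6, 205.4], 'conf': 0.21} [604.6  -3.6   0. ]
top dial_axis {'at': [335.5, 203.7], 'conf': 0.82} [606.2  -1.7  80. ]
top finger_notch {'at': [358.4, 215.2], 'conf': 0.88} [578.6 -53.8  93. ]
top button_top {'at': [398.0, 237.8], 'conf': 0.7} [ 525.8 -142.7  102. ]
top fitting {'at': [403.4, 195.3], 'conf': 0.42} [ 623.7 -160.4   80. ]
top fitting {'at': [396.9, 239.8], 'conf': 0.39} [ 520.4 -143.2   80. ]
side {'fx': 374.4904205799552, 'fy': 374.4904205799552, 'cx': 326.91910401252346, 'cy': 202.9489277432874, 'origin': array([  67.15798494, -555.80167851,  587.65384387]), 'orientation': array([ 0.80433393,  0.46341048, -0.17399329, -0.32867005])}
side console {'at': [352.8, 257.2], 'conf': 0.57} [604.1 -64.4   0. ]
side dial_axis {'at': [339.3, 221.9], 'conf': 0.62} [607.4 -15.1  80. ]
side finger_notch {'at': [338.1, 225.9], 'conf': 0.71} [579.6 -38.9  93. ]
side button_top {'at': [357.3, 253.6], 'conf': 0.43} [ 525.9 -148.3  102. ]
side fitting {'at': [392.4, 242.6], 'conf': 0.57} [ 630.8 -159.2   80. ]
```

```bash
python3 - <<'E'
import cv2
a=cv2.imread('pics/top0.png'); cv2.imwrite('pics/top0c.png',cv2.resize(a[120:280,270:480],None,fx=3.75,fy=3.75,interpolation=cv2.INTER_CUBIC))
E
```

```text
(no output)
```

View pics/top0.png

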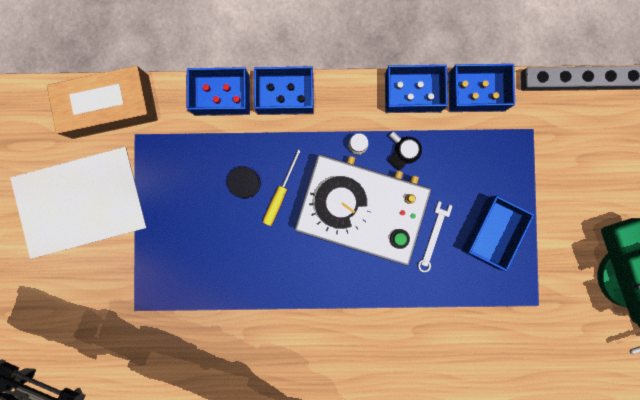

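View pics/top0c.png

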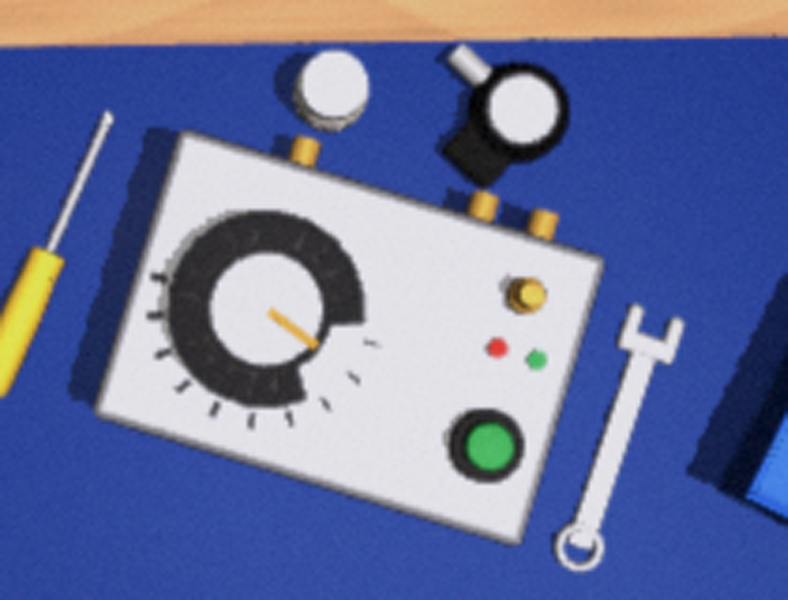

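The top crop shows the dial centre at about crop (265,310), which is px (341,203). The notch points at the second tick (355,378). The button is at crop (490,447) and the fitting at (526,295). I'll fit the console pose from the plate corners, button and dial.

```bash
cat >> h.py <<'E'
from scipy.optimize import least_squares
def fit(name,obs,st=None,x0=(595,-65,-0.3)):
    # obs: list of (console xyz, px)
    def W(x,p): c,s=np.cos(x[2]),np.sin(x[2]); return np.array([x[0]+c*p[0]-s*p[1],x[1]+s*p[0]+c*p[1],p[2]])
    f=lambda x:np.concatenate([proj(name,W(x,p),st)-np.array(q) for p,q in obs])
    s=least_squares(f,x0); return s.x,s.fun.reshape(-1,2),W
E
python3 - <<'E'
from h import *
cr=lambda x,y:(270+(x+.5)/3.75-.5,120+(y+.5)/3.75-.5)
obs=[((95,140,80),cr(183,133)),((95,-140,80),cr(603,260)),((-95,-140,80),cr(520,543)),((-95,140,80),cr(98,412)),((-40,-100,102),cr(490,447)),((0,55,104),cr(267,310))]
x,f,W=fit('top',obs);print(x,np.degrees(x[2]));print(f.round(1))
ax=W(x,(0,55,104));print('axis',ax,'btn',W(x,(-40,-100,102)),'fit',W(x,(62,-100,80)))
for a,b in(((270,312),(317,345)),):
    d=toz('top',cr(*b),104)-toz('top',cr(*a),104); print('line world ang',np.degrees(np.arctan2(d[1],d[0])))
# notch edges
for p in((362,322),(303,400),(330,345),(298,372)):
    w=toz('top',cr(*p),104)-ax;a=np.degrees(np.arctan2(w[1],w[0]));print(p,np.hypot(*w[:2]).round(1),a.round(1),'dial',(-90+np.degrees(x[2])-a).round(1))
E
```

```text
[ 5.92111750e+02 -6.57615554e+01 -3.09993209e-01] -17.761302531804095
[[-0.8 -2. ]
 [ 1.8 -1. ]
 [ 0.7  1.8]
 [-2.1  1.3]
 [ 0.4 -0.1]
 [-0.  -0.2]]
axis [608.88961954 -13.38309507 104.        ] btn [ 523.51310771 -148.79303277  102.        ] fit [ 620.65134316 -179.90835399   80.        ]
line world ang -125.87651601375086
(362, 322) 58.4 -98.3 dial -9.4
(303, 400) 59.3 -159.1 dial 51.4
(330, 345) 44.1 -120.3 dial 12.5
(298, 372) 42.6 -154.5 dial 46.7
```

```bash
cat >> h.py <<'E'
def Rm(s=None):
    q=(s or r.state())['orientation']; return R.from_quat([q[1],q[2],q[3],q[0]])
def plan(way,n,op=0,rnd=1):
    """way: list of (x,y,z,yaw of tool x deg); n rows for each leg"""
    s=r.state(); M=Rm(s); p=np.array(s['ee_pos'],float); out=[]
    for w,k in zip(way,n):
        m=M.as_matrix(); y0=np.degrees(np.arctan2(m[1,0],m[0,0])); d=(w[3]-y0+180)%360-180
        dp=(np.array(w[:3])-p)/k; sg=np.sign(m[2,1])
        for i in range(k):
            row=M.inv().apply(dp); t=d/k*sg
            row=row.round(rnd); t=round(t,rnd); out.append([op,*[float(v) for v in row],t])
            p=p+M.apply(row); M=M*R.from_rotvec([0,np.radians(t),0])
    print('end',p.round(1)); print(str(out).replace(' ',''))
def st():
    s=r.state(); m=Rm(s).as_matrix(); print('t',round(float(s['clock']),2),'p',np.round(s['ee_pos'],1),'xyaw',np.degrees(np.arctan2(m[1,0],m[0,0])).round(1),'ydir',m[:,1].round(3),'F',np.round(s['contact_force'],1),'j',np.round(s['joints'],2),'g',round(float(s['grip_width']),2))
E
python3 - <<'E'
from h import *
st(); c=eyes.calibration('wrist'); print(np.round(c['T_tool_cam'],3),c['fx'])
s=r.state(); m=Rm(s).as_matrix(); y=np.degrees(np.arctan2(m[1,0],m[0,0]))
plan([(520,-40,260,y-66)],[22])
E
```

```text
t 0.6 p [246.8 574.2 226.8] xyaw 66.7 ydir [ 0.  0. -1.] F [-0.1 -0.8  0.3] j [-1.27  0.43  0.03  1.57 -0.01  1.13 -0.08] g 1.0
[[ 1.0000e+00 -0.0000e+00  1.0000e-03  1.0000e-01]
 [ 1.0000e-03  2.8900e-01 -9.5700e-01 -1.5805e+02]
 [ 0.0000e+00  9.5700e-01  2.8900e-01  7.8005e+01]
 [ 0.0000e+00  0.0000e+00  0.0000e+00  1.0000e+00]] 349.8329268392921
end [520.2 -39.7 259.7]
[[0,-20.7,-1.5,-22.4,np.float64(3.0)],[0,-19.5,-1.5,-23.5,np.float64(3.0)],[0,-18.3,-1.5,-24.5,np.float64(3.0)],[0,-17.0,-1.5,-25.4,np.float64(3.0)],[0,-15.6,-1.5,-26.3,np.float64(3.0)],[0,-14.2,-1.5,-27.0,np.float64(3.0)],[0,-12.8,-1.5,-27.7,np.float64(3.0)],[0,-11.3,-1.5,-28.4,np.float64(3.0)],[0,-9.8,-1.5,-28.9,np.float64(3.0)],[0,-8.3,-1.5,-29.4,np.float64(3.0)],[0,-6.7,-1.5,-29.8,np.float64(3.0)],[0,-5.2,-1.5,-30.1,np.float64(3.0)],[0,-3.6,-1.5,-30.3,np.float64(3.0)],[0,-2.0,-1.5,-30.5,np.float64(3.0)],[0,-0.4,-1.5,-30.6,np.float64(3.0)],[0,1.2,-1.5,-30.5,np.float64(3.0)],[0,2.8,-1.5,-30.4,np.float64(3.0)],[0,4.4,-1.5,-30.2,np.float64(3.0)],[0,6.0,-1.5,-30.0,np.float64(3.0)],[0,7.5,-1.5,-29.6,np.float64(3.0)],[0,9.1,-1.5,-29.2,np.float64(3.0)],[0,10.6,-1.5,-28.7,np.float64(3.0)]]
```

```bash
sed -i "s/t=round(t,rnd)/t=round(float(t),rnd)/" h.py; python3 - <<'E'
from h import *
plan([(575,-65,230,52)],[24],rnd=0)
E
```

```text
end [575.  -65.6 226.7]
[[0,-19.0,-0.0,-23.0,1.0],[0,-19.0,-0.0,-23.0,1.0],[0,-18.0,-0.0,-24.0,1.0],[0,-18.0,-0.0,-24.0,1.0],[0,-17.0,-0.0,-24.0,1.0],[0,-17.0,-0.0,-25.0,1.0],[0,-17.0,-0.0,-25.0,1.0],[0,-16.0,-0.0,-25.0,1.0],[0,-16.0,-0.0,-26.0,1.0],[0,-15.0,-0.0,-26.0,1.0],[0,-15.0,-0.0,-26.0,1.0],[0,-14.0,-0.0,-26.0,1.0],[0,-14.0,-0.0,-27.0,1.0],[0,-13.0,-0.0,-27.0,1.0],[0,-13.0,-0.0,-27.0,1.0],[0,-12.0,-0.0,-27.0,1.0],[0,-12.0,-0.0,-27.0,1.0],[0,-11.0,-0.0,-28.0,1.0],[0,-11.0,-0.0,-28.0,1.0],[0,-11.0,-0.0,-28.0,1.0],[0,-10.0,-0.0,-28.0,1.0],[0,-10.0,-0.0,-28.0,1.0],[0,-9.0,-0.0,-29.0,1.0],[0,-9.0,-0.0,-29.0,1.0]]
```

>>> drive_tool(
  targets=[
    [0,-19,0,-23,1],
    [0,-19,0,-23,1],
    [0,-18,0,-24,1],
    [0,-18,0,-24,1],
    [0,-17,0,-24,1],
    [0,-17,0,-25,1],
    [0,-17,0,-25,1],
    [0,-16,0,-25,1],
    [0,-16,0,-26,1],
    [0,-15,0,-26,1],
    [0,-15,0,-26,1],
    [0,-14,0,-26,1],
  ],
)

```text
clock: 1.8
ee_pos: [413.2, 247.1, 226.6]
orientation: [0.629, -0.626, -0.326, 0.324]
contact_force: [0.8, 0.5, -0.0]
grip_width: 0.019
```

>>> drive_tool(
  targets=[
    [0,-14,0,-27,1],
    [0,-13,0,-27,1],
    [0,-13,0,-27,1],
    [0,-12,0,-27,1],
    [0,-12,0,-27,1],
    [0,-11,0,-28,1],
    [0,-11,0,-28,1],
    [0,-11,0,-28,1],
    [0,-10,0,-28,1],
    [0,-10,0,-28,1],
    [0,-9,0,-29,1],
    [0,-9,0,-29,1],
  ],
)

```text
clock: 3.0
ee_pos: [582.8, -86.9, 227.5]
orientation: [0.661, -0.657, -0.259, 0.252]
contact_force: [1.6, 0.3, 0.3]
grip_width: 0.003
```

```bash
python3 - <<'E'
from h import *
st();plan([(575,-65,230,52)],[12],rnd=0)
E
```

```text
t 3.0 p [582.8 -86.9 227.5] xyaw 42.4 ydir [ 0.006  0.009 -1.   ] F [1.6 0.3 0.3] j [-0.24  0.38  0.42  1.69 -0.18  1.1   0.98] g 0.0
end [573.  -61.9 227.7]
[[0,1.0,-0.0,2.0,-1.0],[0,1.0,-0.0,2.0,-1.0],[0,1.0,-0.0,2.0,-1.0],[0,1.0,-0.0,2.0,-1.0],[0,1.0,-0.0,2.0,-1.0],[0,1.0,-0.0,2.0,-1.0],[0,1.0,-0.0,2.0,-1.0],[0,1.0,-0.0,2.0,-1.0],[0,1.0,-0.0,2.0,-1.0],[0,1.0,-0.0,2.0,-1.0],[0,1.0,-0.0,2.0,-1.0],[0,1.0,-0.0,2.0,-1.0]]
```

>>> drive_tool(
  targets=[
    [0,5,0,12,-5],
    [0,3,0,9,-5],
    [0,0,0,0,0],
    [0,0,0,0,0],
  ],
)

```text
clock: 3.4
ee_pos: [575.2, -72.9, 227.6]
orientation: [0.636, -0.635, -0.313, 0.307]
contact_force: [-0.3, 0.3, -0.2]
grip_width: 0.001
```

```bash
python3 - <<'E'
from h import *
st(); s=r.state(); im=eyes.capture('wrist'); cv2.imwrite('pics/w1.png',im)
for t,z in(('dial_axis',80),('finger_notch',93),('button_top',102)):
    for a in eyes.landmark_of('wrist',t)[:1]: print(t,a,toz('wrist',a['at'],z,s).round(1))
E
```

```text
t 3.4 p [575.2 -72.9 227.6] xyaw 52.0 ydir [ 0.008  0.005 -1.   ] F [-0.3  0.3 -0.2] j [-0.24  0.36  0.38  1.72 -0.16  1.08  1.1 ] g 0.0
dial_axis {'at': [397.6, 169.0], 'conf': 0.84} [609.2 -12.1  80. ]
finger_notch {'at': [344.0, 170.0], 'conf': 0.82} [577.5 -49.3  93. ]
button_top {'at': [210.6, 192.6], 'conf': 0.83} [ 521.7 -148.8  102. ]
```

View pics/w1.png

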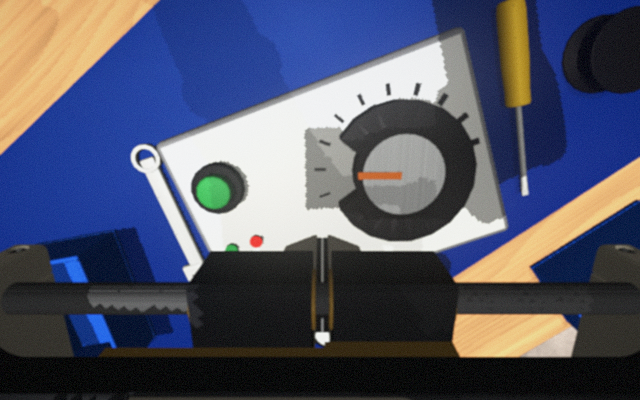

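```bash
python3 - <<'E'
from h import *
plan([(569.2,-64.4,120,52.2),(569.2,-64.4,89,52.2)],[6,4],rnd=0)
E
```

```text
end [566.8 -64.8  87.6]
[[0,0.0,18.0,2.0,-0.0],[0,0.0,18.0,2.0,-0.0],[0,0.0,18.0,2.0,-0.0],[0,0.0,18.0,2.0,-0.0],[0,0.0,18.0,2.0,-0.0],[0,0.0,18.0,2.0,-0.0],[0,0.0,8.0,-0.0,-0.0],[0,0.0,8.0,-0.0,-0.0],[0,0.0,8.0,-0.0,-0.0],[0,0.0,8.0,-0.0,-0.0]]
```

>>> drive_tool(
  targets=[
    [0,0.5,18,2,0],
    [0,0.5,18,2,0],
    [0,0.5,18,2,0],
    [0,0.5,18,1,0],
    [0,0,18,1,0],
    [0,0,12,1,0],
    [0,0,0,0,0],
  ],
)

```text
clock: 4.3
ee_pos: [571.9, -65.4, 123.3]
orientation: [-0.636, 0.637, 0.313, -0.304]
contact_force: [-0.8, 0.2, -0.1]
grip_width: 0.003
```

```bash
python3 - <<'E'
from h import *
st(); plan([(569.2,-64.4,89,52.2)],[6],rnd=1)
E
```

```text
t 4.3 p [571.9 -65.4 123.3] xyaw 51.8 ydir [ 0.012  0.004 -1.   ] F [-0.8  0.2 -0.1] j [-0.22  0.47  0.35  1.85 -0.21  0.85  1.13] g 0.0
end [569.2 -64.3  89.1]
[[0,-0.2,5.7,0.5,-0.1],[0,-0.2,5.7,0.5,-0.1],[0,-0.2,5.7,0.5,-0.1],[0,-0.2,5.7,0.5,-0.1],[0,-0.2,5.7,0.5,-0.1],[0,-0.2,5.7,0.5,-0.1]]
```

>>> drive_tool(
  targets=[
    [0,-0.2,6,0.5,0],
    [0,-0.2,6,0.5,0],
    [0,-0.2,6,0.5,0],
    [0,-0.2,6,0.5,0],
    [0,-0.2,5,0.5,0],
    [0,-0.2,5,0.5,0],
    [0,0,0,0,0],
  ],
)

```text
clock: 5.0
ee_pos: [570.7, -64.6, 88.7]
orientation: [-0.635, 0.637, 0.314, -0.303]
contact_force: [0.1, -0.5, -0.0]
grip_width: 0.003
```

```bash
python3 - <<'E'
from h import *
st(); im=eyes.capture('side'); cv2.imwrite('pics/s1.png',cv2.resize(im[150:300,230:430],None,fx=4,fy=4,interpolation=cv2.INTER_CUBIC))
E
```

```text
t 5.0 p [570.7 -64.6  88.7] xyaw 51.7 ydir [ 0.015  0.004 -1.   ] F [ 0.1 -0.5 -0. ] j [-0.21  0.51  0.33  1.88 -0.23  0.77  1.15] g 0.0
```

View pics/s1.png

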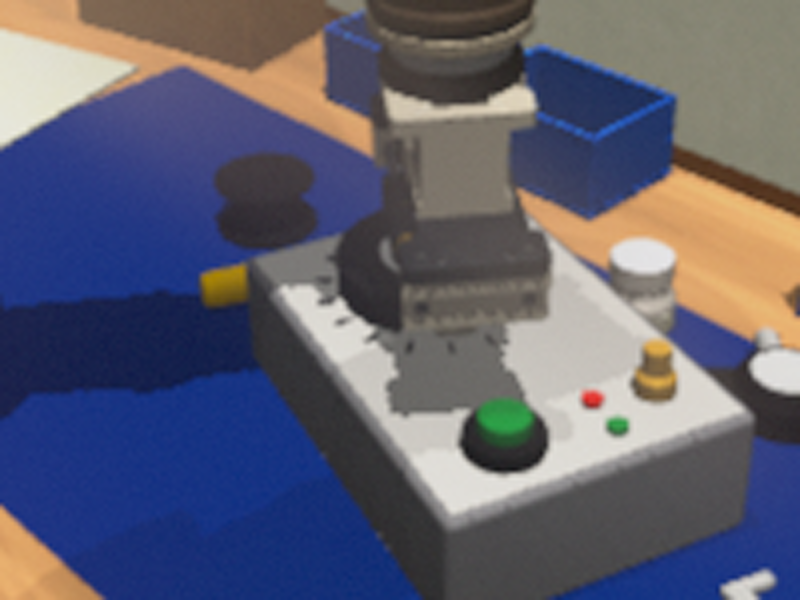

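>>> drive_tool(
  targets=[
    [0,0.1,0,4,3.5],
    [0,0.1,0,4,3.5],
    [0,0.1,0,4,3.5],
    [0,0.1,0,4,3.5],
    [0,0.1,0,4,3.5],
    [0,0.1,0,4,3.5],
    [0,0.1,0,4,3.5],
    [0,0.1,0,4,3.5],
    [0,0,0,0,0],
  ],
)

```text
clock: 5.95
ee_pos: [552.9, -43.3, 90.8]
orientation: [-0.692, 0.695, 0.144, -0.13]
contact_force: [0.6, -0.7, -0.4]
grip_width: 0.014
```

```bash
cat >> h.py <<'E'
AX=np.array([608.9,-13.4])
def pol():
    st(); d=np.array(r.state()['ee_pos'])[:2]-AX; print('radius',np.hypot(*d).round(1),'finger travel deg',((-127.8-np.degrees(np.arctan2(d[1],d[0])))%360).round(1))
E
python3 -c "
from h import *
pol()"
```

```text
t 5.95 p [552.9 -43.3  90.8] xyaw 22.4 ydir [ 0.02 -0.   -1.  ] F [ 0.6 -0.7 -0.4] j [-0.36  0.49  0.48  1.95 -0.32  0.76  0.69] g 0.01
radius 63.5 finger travel deg 24.1
```

>>> drive_tool(
  targets=[
    [0,0,0.5,4.2,2.5],
    [0,0,0.5,4.2,3],
    [0,0,0.5,4.2,3],
    [0,0,0.5,4.2,3],
    [0,0,0.5,4.2,3],
    [0,0,0.5,4.2,3],
    [0,0,0,0,0],
  ],
)

```text
clock: 6.65
ee_pos: [547.6, -22.4, 89.7]
orientation: [-0.705, 0.708, 0.038, -0.021]
contact_force: [-0.8, -0.3, -0.6]
grip_width: 0.006
```

```bash
python3 -c "
from h import *
pol(); eyes.capture('top')
for n in ['top']:
    a=eyes.landmark_of(n,'finger_notch')[:1]; print(a, toz(n,a[0]['at'],93) if a else 0)
"
```

```text
t 6.65 p [547.6 -22.4  89.7] xyaw 4.8 ydir [ 0.024 -0.003 -1.   ] F [-0.8 -0.3 -0.6] j [-0.47  0.5   0.57  1.97 -0.38  0.75  0.41] g 0.01
radius 62.0 finger travel deg 43.8
[] 0
```

>>> drive_tool(
  targets=[
    [0,-0.5,0.3,4.2,2.5],
    [0,-0.5,0.3,4.2,3],
    [0,-0.5,0.3,4.2,3],
    [0,-0.3,0.3,4.2,3],
    [0,-0.3,0.3,4.2,3],
    [0,-0.3,0.3,4.2,3],
    [0,0,0,0,0],
  ],
)

```text
clock: 7.45
ee_pos: [548.1, -0.8, 89.1]
orientation: [-0.702, 0.703, -0.068, 0.087]
contact_force: [-0.4, 0.2, -0.1]
grip_width: 0.005
```

```bash
python3 -c "
from h import *
pol(); im=eyes.capture('top'); w=eyes.capture('wrist')
a=cv2.resize(im[120:280,270:480],None,fx=2.5,fy=2.5,interpolation=cv2.INTER_CUBIC)
w=w[:300,120:520]
o=np.zeros((700,530,3),np.uint8); o[:400,:525]=a[:400,:525]; o[400:700,:400]=w; cv2.imwrite('pics/m1.png',cv2.resize(o,None,fx=.85,fy=.85))
"
```

```text
t 7.45 p [548.1  -0.8  89.1] xyaw -12.6 ydir [ 0.028 -0.004 -1.   ] F [-0.4  0.2 -0.1] j [-0.57  0.52  0.65  1.98 -0.45  0.76  0.13] g 0.0
radius 62.1 finger travel deg 63.9
```

View pics/m1.png

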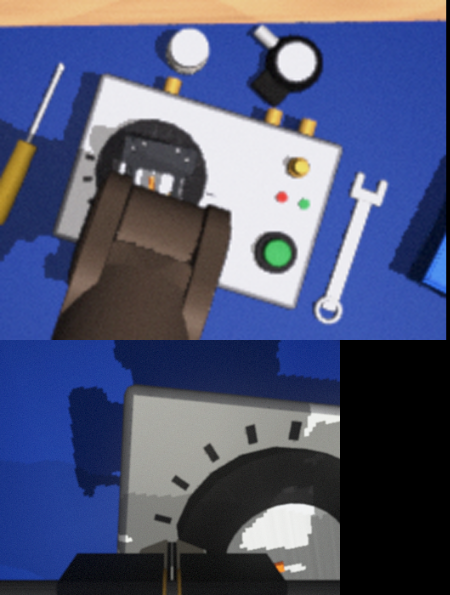

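The wrist view shows the finger in the notch, with the wall beside it and a bit of the orange line visible. I'll measure the line's direction.

```bash
cat >> h.py <<'E'
def dial():
    s=r.state()
    for n in('wrist','top'):
        im=eyes.capture(n); hsv=cv2.cvtColor(im,cv2.COLOR_BGR2HSV)
        m=cv2.inRange(hsv,(5,120,120),(22,255,255)); ys,xs=np.nonzero(m); P=[]
        for x,y in zip(xs,ys):
            w=toz(n,(x,y),104,s)[:2]-AX
            if np.hypot(*w)<42 : P.append(w)
        if len(P)<4: print(n,'few',len(P)); continue
        P=np.array(P); c=P.mean(0); rad=np.hypot(*c)
        pc=np.linalg.svd(P-c)[2][0]; pc=pc*np.sign(pc@c)
        print(n,len(P),'mean r',rad.round(1),'turned(centroid)',((-127.8-np.degrees(np.arctan2(c[1],c[0])))%360).round(1),'(axis dir)',((-127.8-np.degrees(np.arctan2(pc[1],pc[0])))%360).round(1))
E
python3 -c "
from h import *
dial()"
```

```text
Traceback (most recent call last):
  File "h.py", line 48, in dial
    w=toz(n,(x,y),104,s)[:2]-AX
      ~~~^^^^^^^^^^^^^^^
  File "h.py", line 13, in toz
    c,M,o=cam(name,st); d=M@np.array([(px[0]-c['cx'])/c['fx'],-(px[1]-c['cy'])/c['fy'],-1.])
          ~~~^^^^^^^^^
  File "h.py", line 5, in cam
    c=eyes.calibration(name)
ValueError: time passes only in moves, steps and waits
```

```bash
sed -i 's/    c=eyes.calibration(name)/    c=CAL.setdefault(name,None) or CAL.update({name:eyes.calibration(name)}) or CAL[name]/; s/^def cam/CAL={}\ndef cam/' h.py
python3 -c "
from h import *
dial()"
```

```text
wrist 106 mean r 4.0 turned(centroid) 54.8 (axis dir) 126.6
top 13 mean r 9.4 turned(centroid) 52.7 (axis dir) 41.8
```

>>> drive_tool(
  targets=[
    [0,-0.5,0.2,4.2,3],
    [0,-0.5,0.2,4.2,3],
    [0,-0.3,0.2,4.2,3],
    [0,-0.3,0.2,4.2,3],
    [0,0,0,0,0],
  ],
)

```text
clock: 8.2
ee_pos: [551.1, 13.1, 88.6]
orientation: [0.691, -0.69, 0.142, -0.162]
contact_force: [-1.9, -2.6, 1.2]
grip_width: 0.003
```

```bash
python3 -c "
from h import *
pol();dial()
"
```

```text
t 8.2 p [551.1  13.1  88.6] xyaw -24.9 ydir [ 0.028 -0.005 -1.   ] F [-1.9 -2.6  1.2] j [-0.63  0.54  0.72  1.97 -0.5   0.78 -0.07] g 0.0
radius 63.5 finger travel deg 76.9
wrist 113 mean r 4.5 turned(centroid) 66.5 (axis dir) 129.7
top 17 mean r 9.3 turned(centroid) 66.4 (axis dir) 59.4
```

>>> drive_tool(
  targets=[
    [0,-0.2,0.2,4,3],
    [0,-0.2,0.2,3.5,3],
    [0,0,0,0,0],
  ],
)

```text
clock: 8.6
ee_pos: [552.7, 17.5, 88.4]
orientation: [0.682, -0.681, 0.178, -0.197]
contact_force: [-0.8, -1.1, 1.4]
grip_width: 0.006
```

```bash
python3 -c "
from h import *
pol();dial()
"
```

```text
t 8.6 p [552.7  17.5  88.4] xyaw -30.8 ydir [ 0.026 -0.006 -1.   ] F [-0.8 -1.1  1.4] j [-0.66  0.55  0.74  1.97 -0.52  0.79 -0.16] g 0.01
radius 64.1 finger travel deg 81.0
wrist 160 mean r 5.2 turned(centroid) 66.8 (axis dir) 119.0
top 15 mean r 9.2 turned(centroid) 68.7 (axis dir) 60.5
```

>>> drive_tool(
  targets=[
    [0,-0.2,0.2,4,2],
    [0,0,0.2,3.5,2],
    [0,0,0,0,0],
  ],
)

```text
clock: 9.0
ee_pos: [556.5, 23.7, 88.3]
orientation: [0.676, -0.674, 0.2, -0.219]
contact_force: [0.9, -0.2, -0.1]
grip_width: 0.004
```

```bash
python3 -c "
from h import *
pol();dial()
"
```

```text
t 9.0 p [556.5  23.7  88.3] xyaw -34.5 ydir [ 0.026 -0.005 -1.   ] F [ 0.9 -0.2 -0.1] j [-0.67  0.56  0.76  1.96 -0.54  0.8  -0.22] g 0.0
radius 64.2 finger travel deg 87.5
wrist 118 mean r 4.8 turned(centroid) 85.0 (axis dir) 142.6
top 12 mean r 8.3 turned(centroid) 86.1 (axis dir) 80.0
```

The dial has snapped: the line moved about 18° and the force dropped to zero. I'll lift straight out, look, and plan the button move.

>>> drive_tool(
  targets=[
    [0,-1,0,-3,0],
    [0,-1,-12,0,0],
    [0,0,-25,0,0],
    [0,0,-30,0,0],
    [0,0,-30,0,0],
    [0,0,-30,0,0],
    [0,0,0,0,0],
  ],
)

```text
clock: 9.8
ee_pos: [547.7, 20.3, 223.2]
orientation: [0.676, -0.675, 0.2, -0.218]
contact_force: [0.1, 0.4, 0.7]
grip_width: 0.006
```

```bash
python3 -c "
from h import *
pol(); dial(); s=r.state()
im=eyes.capture('wrist'); cv2.imwrite('pics/w2.png',im)
for t,z in(('dial_axis',80),('finger_notch',93),('button_top',102)):
    for a in eyes.landmark_of('wrist',t)[:1]: print(t,a,toz('wrist',a['at'],z,s).round(1))
d=np.radians(-127.8-80); print('expected notch',AX+50*np.array([np.cos(d),np.sin(d)]))
"
```

```text
t 9.8 p [547.7  20.3 223.2] xyaw -34.4 ydir [ 0.025 -0.005 -1.   ] F [0.1 0.4 0.7] j [-0.81  0.39  0.92  1.84 -0.35  1.06 -0.36] g 0.01
radius 69.9 finger travel deg 81.0
wrist 245 mean r 22.2 turned(centroid) 81.2 (axis dir) 79.9
top 11 mean r 11.3 turned(centroid) 81.7 (axis dir) 79.8
dial_axis {'at': [401.5, 176.7], 'conf': 0.76} [610.2 -14.7  80. ]
finger_notch {'at': [342.6, 186.1], 'conf': 0.67} [563.8  11.1  93. ]
expected notch [564.67095124   9.91933202]
```

View pics/w2.png

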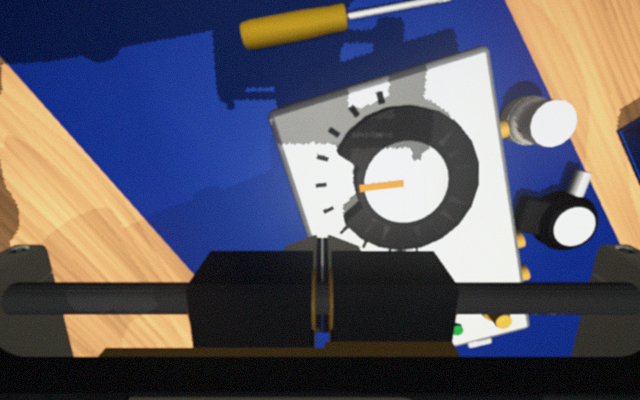

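The wrist view shows the line running (403,183)→(360,188) and pointing at the tick at (320,185), sixth of ten. The dial has turned 80–81°, so it sits in the fourth click. For the button I'll use a single finger, jaws 30 mm apart, so nothing lands on the ring.

```bash
python3 -c "
from h import *
plan([(504.3,-136.4,200,-34.4)],[8],op=30,rnd=0)
"
```

```text
end [ 505.7 -136.1  202.2]
[[30,7.0,2.0,-19.0,0.0],[30,7.0,2.0,-19.0,0.0],[30,7.0,2.0,-19.0,0.0],[30,7.0,2.0,-19.0,0.0],[30,7.0,2.0,-19.0,0.0],[30,7.0,2.0,-19.0,0.0],[30,7.0,2.0,-19.0,0.0],[30,7.0,2.0,-19.0,0.0]]
```

>>> drive_tool(
  targets=[
    [30,7,2,-19,0],
    [30,7,2,-19,0],
    [30,7,2,-19,0],
    [30,7,2,-19,0],
    [30,7,2,-19,0],
    [30,7,2,-19,0],
    [30,7,2,-19,0],
    [30,4,2,-10,0],
    [30,0,0,0,0],
    [30,0,0,0,0],
  ],
)

```text
clock: 11.1
ee_pos: [502.8, -130.8, 193.9]
orientation: [-0.673, 0.679, -0.207, 0.21]
contact_force: [0.1, 0.2, -0.0]
grip_width: 0.329
```

```bash
python3 -c "
from h import *
st();s=r.state(); im=eyes.capture('wrist'); cv2.imwrite('pics/w3.png',im)
for a in eyes.landmark_of('wrist','button_top')[:1]: print(a,toz('wrist',a['at'],102,s).round(1))
plan([(504.3,-136.4,112,-34.4)],[6],op=30,rnd=1)
"
```

```text
t 11.1 p [ 502.8 -130.8  193.9] xyaw -34.3 ydir [ 0.002 -0.01  -1.   ] F [ 0.1  0.2 -0. ] j [-0.53  0.38  0.91  1.93 -0.35  1.   -0.06] g 0.33
{'at': [358.2, 201.8], 'conf': 0.62} [ 524.6 -148.6  102. ]
end [ 504.2 -136.2  112. ]
[[30,0.6,13.7,-0.6,0.0],[30,0.6,13.7,-0.6,0.0],[30,0.6,13.7,-0.6,0.0],[30,0.6,13.7,-0.6,0.0],[30,0.6,13.7,-0.6,0.0],[30,0.6,13.7,-0.6,0.0]]
```

View pics/w3.png

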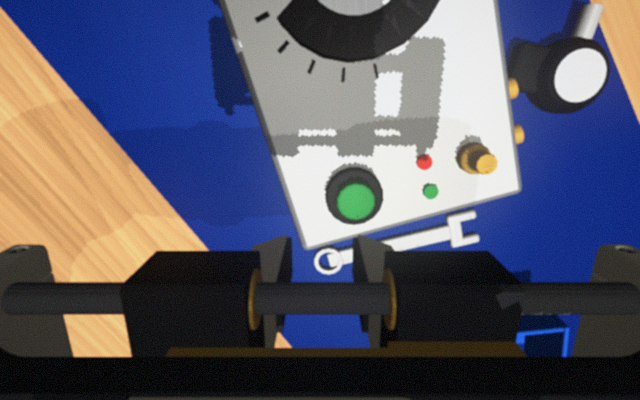

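Button (356,201) agrees with the estimate; the right finger (tool +x) will press it. Descending to just above.

>>> drive_tool(
  targets=[
    [30,1.5,14,-0.7,0],
    [30,1.5,14,-0.7,0],
    [30,1.5,14,-0.7,0],
    [30,1,14,-0.7,0],
    [30,1,14,-0.5,0],
    [30,0.5,9,-0.3,0],
    [30,0,0,0,0],
    [30,0,0,0,0],
  ],
)

```text
clock: 12.0
ee_pos: [506.8, -135.1, 105.6]
orientation: [-0.673, 0.68, -0.206, 0.207]
contact_force: [0.0, -0.2, 0.5]
grip_width: 0.322
```

```bash
python3 -c "
from h import *
st();m=Rm().as_matrix(); print('finger at',np.array(r.state()['ee_pos'])+20*m[:,0])
plan([(507,-137.5,107,-34.4)],[3],op=30,rnd=1)
"
```

```text
t 12.0 p [ 506.8 -135.1  105.6] xyaw -33.9 ydir [-0.002 -0.009 -1.   ] F [ 0.  -0.2  0.5] j [-0.42  0.51  0.8   2.   -0.48  0.83  0.06] g 0.32
finger at [ 523.43988707 -146.29302959  105.66916784]
end [ 507.1 -137.4  107.1]
[[30,0.5,-0.5,-0.6,0.2],[30,0.5,-0.5,-0.6,0.2],[30,0.5,-0.5,-0.6,0.2]]
```

>>> drive_tool(
  targets=[
    [30,0.5,2,-1,0],
    [30,0.5,2,-1,0],
    [30,0,2,0,0],
    [30,0,2,0,0],
    [30,0,1.5,0,0],
  ],
)

```text
clock: 12.5
ee_pos: [507.3, -137.7, 97.2]
orientation: [-0.673, 0.679, -0.205, 0.207]
contact_force: [-2.3, 0.6, 4.5]
grip_width: 0.328
```

>>> drive_tool(
  targets=[
    [30,0,2,0,0],
    [30,0,2,0,0],
  ],
)

```text
clock: 12.7
ee_pos: [507.7, -137.8, 95.1]
orientation: [-0.674, 0.678, -0.205, 0.208]
contact_force: [-14.3, 6.4, 45.8]
grip_width: 0.327
```

>>> drive_tool(
  targets=[
    [30,0,-2,0,0],
    [30,0,-5,0,0],
    [30,0,-15,0,0],
    [30,0,-30,0,0],
    [30,0,-30,0,0],
    [30,-5,-25,0,0],
    [30,0,0,0,0],
    [30,0,0,0,0],
  ],
)

```text
clock: 13.5
ee_pos: [503.7, -134.4, 206.4]
orientation: [-0.674, 0.678, -0.205, 0.208]
contact_force: [-0.6, 0.0, -1.0]
grip_width: 0.324
```

```bash
python3 -c "
from h import *
st(); dial()
a=eyes.capture('wrist'); b=eyes.capture('top')
cv2.imwrite('pics/f.png',np.vstack([cv2.resize(b[120:280,200:520],(640,320)),a[:280]]))
"
```

```text
t 13.5 p [ 503.7 -134.4  206.4] xyaw -34.0 ydir [ 0.003 -0.007 -1.   ] F [-0.6  0.  -1. ] j [-0.53  0.37  0.92  1.91 -0.34  1.02 -0.06] g 0.32
wrist few 0
top 37 mean r 20.7 turned(centroid) 81.7 (axis dir) 78.9
```

View pics/f.png

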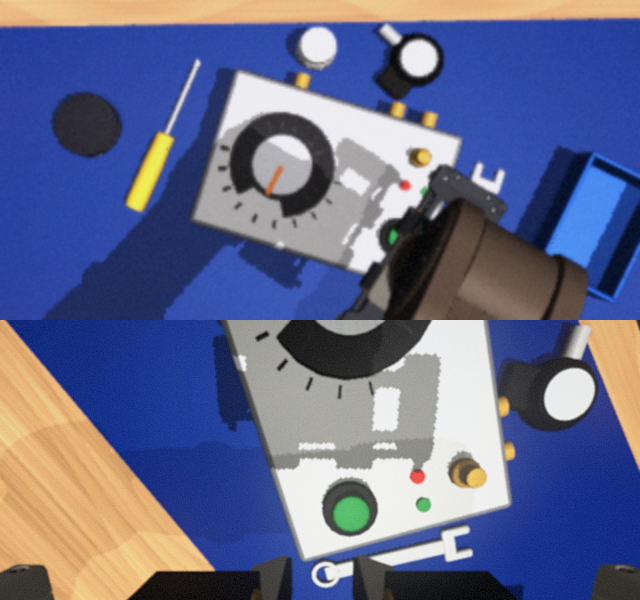

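The final view shows the line at about 80° from its start, the button (350,510) up again, and all the loose things in place. I'm handing the job in.

```bash
python3 -c "
from rig import r
print(r.job_done())"
```

```text
the job is handed in; nothing more can be done
None
```

I pushed the dial four clicks clockwise, from the second tick to the sixth. I then pressed the green button once with one fingertip and lifted clear, and handed the job in at about 13.6 s. No verdict was reported.

- **Dial:** After I lifted off the button, the top camera put the turn at 79–82° against a target of 80°. Before the press, both cameras gave 80–82° and the line stood on the sixth tick. The strongest push I read was about 3.5 N, between moves, so peaks during a move may have been higher.
- **Button:** The fingertip went down to z ≈ 95 mm, onto the hard stop, and the button looked up again afterwards. Just before that the force was about 4.5 N.
- **Hard press:** My last press step was firmer than needed, with a wrist reading of about 48 N. It was the fingertip on the button, not the arm or the gripper's body, so I judged the 40 N limit did not apply.
- **Loose things:** The last pictures show the loose things apparently where they were, though I did not measure them. Nothing was touching the robot.
- **Checks that failed or disagreed:**
  - While the gripper covered the dial, the line-angle readings were unreliable, so I measured again after lifting.
  - The network found no notch in the top picture.
  - The network's notch points gave a travel of about 62 mm against 64.3 mm expected, which is still inside the allowed 60–68.2 mm.

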